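# Feed a printing block into the register jig with a push stick

## Robot

A 6-joint arm with a two-finger parallel gripper is mounted at the origin on the work surface. World frame = base frame: x ahead of the robot, y to its left, z up, the work surface at z = 0. Lengths are in mm, angles in rad, forces in N, time in s.
With the tool pointing down it reaches from about 350 to 975 mm from the base axis. Payload 7.1 kg.
Tool frame: the origin (TCP) lies on the centre line of the jaws, within the pads' length; the fingertips stand 14 mm ahead of it and the grasp point (between the pads) lies 5 mm behind it (env.finger_overhang is the distance from the TCP to the fingertips, in mm); z points along the fingers, y is the line along which they close (so a half turn about z gives the same grasp; the last joint's range is limited). The gripper opens to 88 mm and grips with 3 to 60 N. Pads are 20 mm wide; open, the fingers measure 115 mm over their backs; the gripper's body (75 mm by 178 mm) begins 61 mm behind the grasp point.
Start: joints at [-1.149, 0.423, 1.63, -0, 1.089, -0.019], TCP at [266.679, -565.232, 236.675] pointing down, gripper open.
Joint ranges: [-3, 3], [-0.9, 2.11], [0.09, 2.58], [-1.31, 4.45], [0.11, 2.69], [-2.54, 2.54]. Speed limits (rad/s): [2.39, 2.39, 3.01, 3.14, 3.14, 3.14].

## Interface

Orientations are given as a unit quaternion [w, x, y, z].
In Python, from workcell import env, vision gives the robot as it stands. The module is installed in compiled form; this text tells all that it offers.
- The arm moves only by the tool step_arm, never from a script. Its argument "targets" is a list of rows, each an object with "jaw": the closure in counts, from 0 (fully open) to 255 (shut); "travel": the shift along the world's x, y, z in cm, a list of three; "twist": the turn, a rotation vector about the world's x, y, z in degrees, a list of three. In form: [{"jaw": jaw, "travel": [tx, ty, tz], "twist": [ax, ay, az]}, ...]. A call has exactly 10 rows; each row shifts and turns the commanded pose from where the row before left it; what a row does not reach is not made up. A row lasts 1/10 s, in which the tool goes at most 50 mm and 8.59 degrees, less where a joint would pass 70% of its speed; a pose out of reach is approached as far as the arm can. A call is refused whole if a number of a shift passes 5 or a number of a turn 8.59, either way. A call with a gripper value outside its range is refused whole. The fingers move at their own pace and stop on an object; the grip force is fixed at half the most. Time passes only in rows, so rows that do not move let the fingers close, or fill a call up. It gives the time, the measured TCP pose, the force, the opening and the grip force at its end, in the units of the state.
- env.state(): the state, without advancing time (a new reading comes with each control period).
- vision.get_image(name): name is "side" or "top" or "wrist"; returns the picture (420x560x3 uint8, blue, green, red); there is no depth.
- vision.camera_params(name): a dict with "K" (3x3 intrinsics, pixels), "k1" (the pictures are not rectified: a ray, as slopes to the right and down, at radius r is drawn at 1 + k1 r^2 times it, then the intrinsics apply), "rvec" (rotation vector, rad) and "tvec" (3), from world to camera coordinates, as OpenCV has them; the wrist camera has in their place "T_tool_cam" (4x4, takes a point from camera to tool coordinates, whose origin is the TCP and whose axes are the flange's). Camera axes: x right, y down, z forward; pixel columns grow to the right and rows downward; lengths in mm; the calibration is good to about 2 mm. A picture is of the moment at which its call begins: read the wrist's pose just before it. camera_params takes no time and is no camera call.
- env.close_job(): hands the job in; it is judged then, once.
The state is a dict: "time_s": time; "qpos": joint angles; "dq": joint speeds; "joint_torque": joint torques, N m; "tool_pos": TCP position; "ee_rot": TCP orientation; "force": force on the tool from outside, world axes, zero at the start; "ft_torque": the same for the moment, N m; "grip_width": opening from 0.0 (shut) to 1.0 (fully open); "grasp_force": force on a finger pad.
Only numpy, scipy, OpenCV 4.12 (cv2) and the standard library are available. Lean on these libraries where they do the work, as an engineer would, in place of code of your own. Each camera call takes 0.05 s, during which the arm holds its last target. There are 200 camera calls.

## Task

Lay the long narrow printing block, carved face up, in the flared mouth of the wooden guide jig and let go of it; then take the wooden push stick by its handle and feed the block with it along the channel, under the window frame, until it is fully home against the end stop, keeping the hand itself off the block once any of it is under the frame. Finally put the push stick down on the table clear of the jig. Leave the other blocks, the ink brush and the ink pot where they are.

Things in the scene. Friction and masses are not known exactly. Their poses are not given: they have to be found in the camera images.
- jig: Fixed wooden guide jig. Plywood base 330 x 130 x 8 mm (x from -160 to 170 mm); its top, the channel floor, is at z = 8 mm. Origin: at table height, on the channel's centre line, straight below the front edge of the window frame. x = feed direction into the channel, y left, z up. From x = -160 to -107 mm the floor is open, without fences. A block fully home has its centre at x = 90 mm, its rear end at x = 30.
- jig_mouth (a point): on the floor, on the centre line, at the wide outer end of the flared mouth (jig x = -100, z = 8 mm); axes as the jig's. The mouth's low fences (top 30 mm above the table, outer edges within 58 mm of the centre line) narrow from about 87 mm clear at jig x = -105 to 60 mm at jig x = -50, then run straight, 60 mm apart.
- jig_frame (a point): middle of the front edge of the window frame, on its underside (jig x = 0, z = 42 mm); axes as the jig's. The frame is 130 wide, 8 mm thick (top z = 50) and covers the 60 mm wide, 34 mm high channel from jig x = 0 to 170; its open window, jig x = 30 to 140 mm, 60 mm wide, shows the block.
- jig_stop (a point): on the floor at the middle of the rigid steel end stop's face, which closes the channel (jig x = 150, z = 8 mm); axes as the jig's
- block: the long narrow black printing block, a flat wooden slab 120 long (x) x 56 wide (y) x 26 mm high (z), about 0.14 kg, with fine carved lines on its top; loose on the table, carved face up. Origin: centre of its underside. Either end may go first. It slides with friction and has 2 mm of play each side in the channel.
- stick: the wooden push stick, about 0.12 kg, loose, standing on its sole: a straight bar 190 long (x) x 28 wide (y) x 18 mm high with an upright handle block on top, 60 long x 24 wide, up to z = 80 mm (thin cap to 83), centred 40 mm behind the bar's middle (x = -40 mm). Origin: centre of the bar's underside. +x points to the pushing end.
- stick_grip (a point): point to grip: centre of the stick's handle, 60 mm above the sole (handle 24 mm wide across y), 135 mm behind the pushing end
- stick_tip (a point): centre of the flat pushing end of the stick (28 wide x 18 mm high), 9 mm above the sole
- square_block: bystander, black square printing block 90 x 90 x 26 mm, loose; origin: centre of its underside
- square_block2: bystander, black square printing block 100 x 100 x 30 mm, loose; origin: centre of its underside
- round_block: bystander, black round printing block 170 mm across, 28 mm high, loose; origin: centre of its underside
- ink_brush: bystander, ink brush 100 x 65 x 50 mm, black base and yellowish top, loose; origin: centre of its underside
- ink_pot: bystander, black lidded ink pot 110 mm across, 67 mm high, loose; origin: centre of its underside
Things that resemble listed ones, but are neither listed nor needed, are in the scene too. Of the things that look like the stick, the middle-sized one is meant.

How it is judged (in metres and radians):
On the way, in this order (a step that is already met when the one before it is completed fails the run):
1. the block lies flat, roughly straight, on the jig with its leading end in the flared mouth (its centre 50 to 158 mm before the window frame, within 15 mm of the centre line), and has been let go (x of block in the frame of jig between -0.158 and -0.05 m and y of block in the frame of jig between -0.015 and 0.015 m and z of block in the frame of jig below 0.013 m and angle between block's own z axis and vertical below 0.12 rad and angle between the x axis of block and the x axis of jig, either way round below 0.2 rad and contact force between the fingers and block below 0.1 N), for 0.2 s.
2. the block is pushed on by the held push stick, its centre at least 20 mm past the front edge of the window frame (x of block in the frame of jig above 0.02 m and contact force between stick and block above 0.2 N and contact force between the fingers and stick above 0.5 N), for 0.04 s.
At the end, for the whole second after the job is handed in: The block lies flat, carved face up, in the channel, within 4 mm of fully home against the end stop; the push stick lies released and at rest, low on the table (origin less than 20 mm above it), touching neither jig nor block (x of block in the frame of jig between 0.086 and 0.096 m and y of block in the frame of jig between -0.015 and 0.015 m and z of block in the frame of jig below 0.013 m and angle between block's own z axis and vertical below 0.12 rad and angle between the x axis of block and the x axis of jig, either way round below 0.2 rad and linear speed of each of block, stick below 0.01 m/s and height (world z) of stick below 0.02 m and contact force between stick and jig below 0.05 N and contact force between stick and block below 0.05 N and contact force between the fingers and stick below 0.05 N).
It fails at once if the gripper or arm touches the block while it is more than 5 mm under the window frame (its centre beyond 55 mm before the frame's front edge) (x of block in the frame of jig above -0.055 m and contact force between any of the fingers, the arm and block above 0.3 N).
It fails at once if one of the other blocks, the ink brush or the ink pot is moved by more than 25 mm (distance of any of square_block, square_block2, round_block, ink_brush, ink_pot from where it was at the start of the episode above 0.025 m).
It also fails if it takes over 64 s, if anything falls off the work surface, if the arm or the gripper's body presses on something with over 40 N, if the wrist force passes 120 N, or if a joint passes its speed limit or range.

## Working session

There is one attempt and no reset: what is moved stays moved. The work goes in short steps, Python scripts to look and compute and a tool call to move; the robot and the scene stay as the last step left them, time stands still between calls to the robot, and variables do not carry over. Pictures are saved under pics/ and viewed, at most 10 in all, crops included, and the job is handed in when it is done.

Besides the shell and the picture viewer there is one more tool, called by a JSON object that holds its "api" and its "payload". step_arm: Moves the arm, as the interface text tells. Its arguments: {"type":"object","properties":{"targets":{"type":"array","items":{"type":"object","properties":{"jaw":{"type":"number"},"travel":{"type":"array","items":{"type":"number"}},"twist":{"type":"array","items":{"type":"number"}}}}}},"required":["targets"]}

```bash
mkdir -p pics
cat > h.py <<'E'
import numpy as np, cv2
from workcell import env, vision
from scipy.spatial.transform import Rotation as R
def cam(name):
    p=vision.camera_params(name); K=np.array(p["K"],float); k1=p["k1"]
    if "rvec" in p:
        Rm=R.from_rotvec(np.ravel(p["rvec"])).as_matrix(); t=np.ravel(p["tvec"])
    else:
        s=env.state(); q=s["ee_rot"]; T=np.eye(4); T[:3,:3]=R.from_quat([q[1],q[2],q[3],q[0]]).as_matrix(); T[:3,3]=s["tool_pos"]
        W=np.linalg.inv(T@np.array(p["T_tool_cam"])); Rm=W[:3,:3]; t=W[:3,3]
    return K,k1,Rm,t
def ray(c,uv):
    K,k1,Rm,t=c; d=(np.linalg.inv(K)@[uv[0],uv[1],1])[:2]; s=d.copy()
    for _ in range(30): s=d/(1+k1*(s@s))
    return -Rm.T@t, Rm.T@np.array([s[0],s[1],1])
def px2w(c,uv,z):
    o,d=ray(c,uv); return o+d*(z-o[2])/d[2]
def w2px(c,P):
    K,k1,Rm,t=c; p=Rm@np.array(P,float)+t; s=p[:2]/p[2]; s=s*(1+k1*(s@s)); return (K@[s[0],s[1],1])[:2]
E
python3 - <<'E'
from h import *
for n in ("top","side"): cv2.imwrite(f"pics/{n}0.png",vision.get_image(n))
for n in ("top","side"):
    c=cam(n); print(n,-c[2].T@c[3],c[0][0,0],c[1])
E
```

```text
top [ 272.4849432   -37.4166936  1236.17675209] 383.1239647498192 -0.1040876074226371
side [106.22000905 669.2838094  674.18924622] 395.3197287659542 -0.06265023347267412
```

View pics/top0.png

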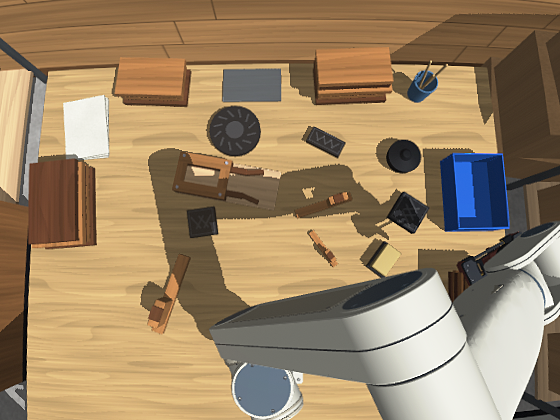

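View pics/side0.png

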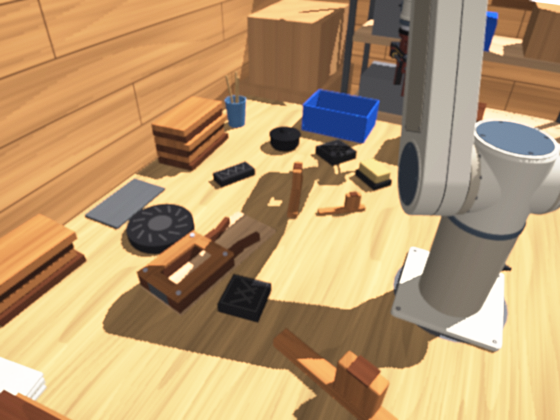

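Top view: the long narrow block is at (325,141) and the jig at (205–280,180), with its mouth to the right. There are three stick-like things, at (325,204), (322,247) and (168,293). I'll crop in close and compare their sizes.

Run:
```python
from h import *
im=cv2.imread("pics/top0.png")
cv2.imwrite("pics/crop1.png",cv2.resize(im[120:270,165:365],None,fx=4,fy=4,interpolation=cv2.INTER_CUBIC))
c=cam("top")
for n,a,b in (("A",(294,215),(353,200)),("B",(309,231),(337,265)),("C",(188,256),(152,332)),("blk",(306,130),(344,152))):
    p,q=px2w(c,a,18),px2w(c,b,18); print(n,p.round(),q.round(),np.linalg.norm(p-q).round())
```

```text
A [417. -87.  18.] [ 465. -279.   18.] 197.0
B [ 366. -134.   18.] [ 257. -221.   18.] 139.0
C [289. 251.  18.] [ 51. 362.  18.] 263.0
blk [ 701. -132.   18.] [ 625. -255.   18.] 146.0
```

View pics/crop1.png

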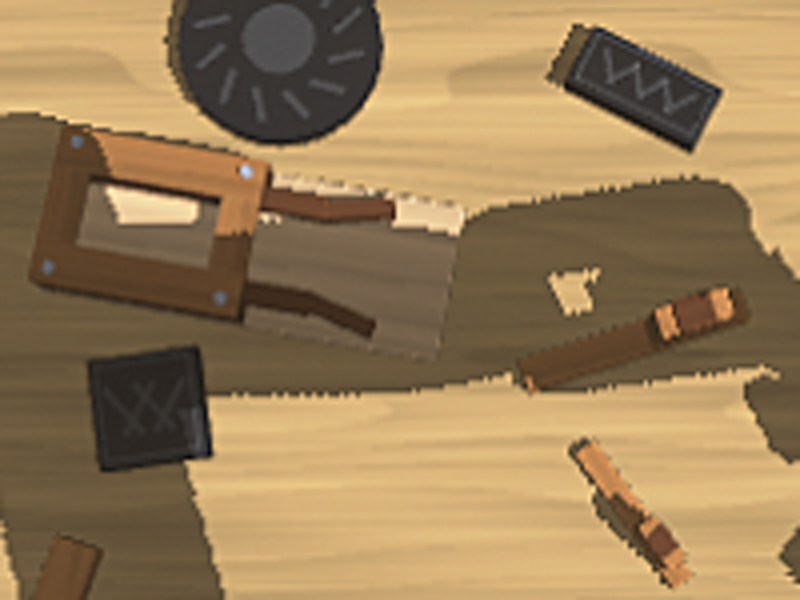

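```bash
cat >> h.py <<'E'
from scipy.optimize import least_squares
def fit(c,model,pix,x0):
    model=np.array(model,float); pix=np.array(pix,float)
    def f(p):
        Q=model.copy(); co,si=np.cos(p[2]),np.sin(p[2])
        Q[:,0]=p[0]+co*model[:,0]-si*model[:,1]; Q[:,1]=p[1]+si*model[:,0]+co*model[:,1]
        return (np.array([w2px(c,q) for q in Q])-pix).ravel()
    r=least_squares(f,x0,loss="soft_l1"); return r.x,r.fun.reshape(-1,2)
E
python3 - <<'E'
from h import *
c=cam("top")
def full(L): L=np.array(L,float); return np.array([165,120])+(L+.5)/4-.5
def show(n,r): print(n,r[0][:2].round(1),np.degrees(r[0][2]).round(1),"\n",r[1].round(1).tolist())
show("jig",fit(c,[[170,-65,50],[0,-65,50],[0,65,50],[170,65,50],[-160,-65,8],[-160,65,8]],full([(68,127),(270,163),(240,322),(30,283),(465,207),(437,358)]),[550,50,1.4]))
show("blk",fit(c,[[60,-28,26],[-60,-28,26],[-60,28,26],[60,28,26]],full([(597,27),(722,92),(693,151),(572,85)]),[660,-190,1.0]))
show("stick",fit(c,[[95,-14,18],[95,14,18],[-95,-14,18],[-95,14,18]],full([(518,370),(530,390),(740,287),(750,320)]),[440,-180,1.8]))
r=[px2w(c,p,83) for p in full([(653,312),(665,340),(725,288),(735,316)])]; print("cap",np.mean(r,0))
for n,p in (("round",(234,131)),("sq1",(202,222)),("pot",(403,156)),("sq2",(409,212)),("brush",(383,259)),("B",(323,247))): print(n,px2w(c,p,28).round())
E
```

```text
jig [528.2 120.4] -280.4 
 [[-1.0, 0.0], [0.1, -0.4], [-0.3, -0.5], [-0.1, 0.1], [0.6, 0.0], [0.7, 0.9]]
blk [ 657.8 -195.7] 61.3 
 [[-0.2, -0.1], [0.9, 0.3], [0.5, 0.0], [-1.8, -0.3]]
stick [ 449.  -182.6] 108.6 
 [[0.0, -1.6], [-0.0, 1.6], [-0.3, 0.1], [0.3, -0.1]]
cap [ 460.47974111 -220.96477003   83.        ]
round [697. 107.  28.]
sq1 [396. 206.  28.]
pot [ 608. -449.   28.]
sq2 [ 422. -458.   28.]
brush [ 274. -366.   28.]
B [ 314. -177.   28.]
```

Run:
```python
from h import *
s=env.state(); q=s["ee_rot"]; M=R.from_quat([q[1],q[2],q[3],q[0]]).as_matrix()
print(s["time_s"],s["tool_pos"],"tool y heading",np.degrees(np.arctan2(M[1,1],M[0,1])),M[:,2].round(3), s["qpos"],s["force"],s["grasp_force"])
print(vision.camera_params("wrist")["T_tool_cam"])
```

```text
0.1 [ 266.48798389 -564.81805615  235.98463079] tool y heading -64.74308994674868 [-0.001  0.001 -1.   ] [-1.14899227e+00  4.23769676e-01  1.63059195e+00 -3.70172170e-05
  1.08858969e+00 -1.89949980e-02] [ 0.07091239 -0.83217693 -0.11025831] 0.0
[[-2.50450313e-04 -9.69950536e-01 -2.43302065e-01  6.70446704e+01]
 [ 9.99999863e-01 -3.54647321e-04  3.84460692e-04  8.19683164e-01]
 [-4.59194280e-04 -2.43301935e-01  9.69950492e-01 -1.47578949e+02]
 [ 0.00000000e+00  0.00000000e+00  0.00000000e+00  1.00000000e+00]]
```

{"api": "step_arm", "payload": {"targets": [{"jaw": 0, "travel": [3.2, 3.2, 0], "twist": [0, 0, 3.6]}, {"jaw": 0, "travel": [3.2, 3.2, 0], "twist": [0, 0, 3.6]}, {"jaw": 0, "travel": [3.2, 3.2, 0], "twist": [0, 0, 3.6]}, {"jaw": 0, "travel": [3.2, 3.2, 0], "twist": [0, 0, 3.6]}, {"jaw": 0, "travel": [3.2, 3.2, 0], "twist": [0, 0, 3.6]}, {"jaw": 0, "travel": [3.2, 3.2, 0], "twist": [0, 0, 3.6]}, {"jaw": 0, "travel": [3.2, 3.2, 0], "twist": [0, 0, 3.6]}, {"jaw": 0, "travel": [3.2, 3.2, 0], "twist": [0, 0, 3.6]}, {"jaw": 0, "travel": [3.2, 3.2, 0], "twist": [0, 0, 3.6]}, {"jaw": 0, "travel": [3.2, 3.2, 0], "twist": [0, 0, 3.6]}]}}

```text
time_s: 1.1
tool_pos: [587.6, -243.6, 236.3]
ee_rot: [-0.0, 0.86, 0.511, -0.0]
force: [0.2, 0.2, 1.0]
grip_width: 0.998
grasp_force: 0.0
```

{"api": "step_arm", "payload": {"targets": [{"jaw": 0, "travel": [2.4, 2.2, 0], "twist": [0, 0, 0]}, {"jaw": 0, "travel": [2.4, 2.2, 0], "twist": [0, 0, 0]}, {"jaw": 0, "travel": [2.4, 1.0, 0], "twist": [0, 0, 0]}, {"jaw": 0, "travel": [0, 0, 0], "twist": [0, 0, 0]}, {"jaw": 0, "travel": [0, 0, 0], "twist": [0, 0, 0]}, {"jaw": 0, "travel": [0, 0, 0], "twist": [0, 0, 0]}, {"jaw": 0, "travel": [0, 0, 0], "twist": [0, 0, 0]}, {"jaw": 0, "travel": [0, 0, 0], "twist": [0, 0, 0]}, {"jaw": 0, "travel": [0, 0, 0], "twist": [0, 0, 0]}, {"jaw": 0, "travel": [0, 0, 0], "twist": [0, 0, 0]}]}}

```text
time_s: 2.1
tool_pos: [658.5, -191.5, 236.9]
ee_rot: [0.0, 0.861, 0.509, 0.0]
force: [0.4, -1.1, -0.5]
grip_width: 1.0
grasp_force: 0.0
```

```bash
cat >> h.py <<'E'
def st():
    s=env.state(); q=s["ee_rot"]; M=R.from_quat([q[1],q[2],q[3],q[0]]).as_matrix()
    print("t",round(s["time_s"],2),np.round(s["tool_pos"],1),"yhead",np.degrees(np.arctan2(M[1,1],M[0,1])).round(1),M[:,2].round(3),"F",np.round(s["force"],1),"grip",round(s["grip_width"],3),np.round(s["grasp_force"],1))
E
python3 - <<'E'
from h import *
st(); c=cam("wrist"); np.savez("wc.npz",K=c[0],k=c[1],R=c[2],t=c[3]); cv2.imwrite("pics/w1.png",vision.get_image("wrist"))
print([w2px(c,p).round() for p in ([657.8,-195.7,26],)])
E
```

```text
t 2.1 [ 658.5 -191.5  236.9] yhead -28.8 [ 0. -0. -1.] F [ 0.4 -1.1 -0.5] grip 1.0 0.0
[array([278., 190.])]
```

View pics/w1.png

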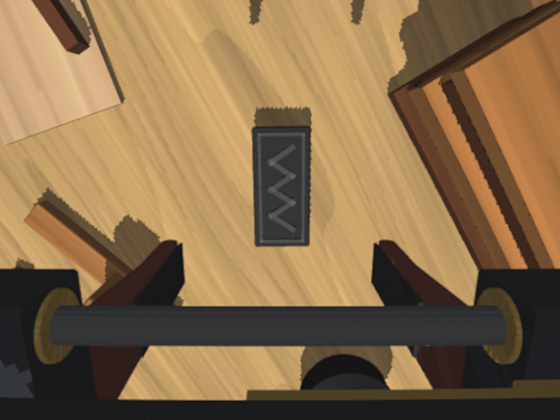

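Wrist view: the block's top corners are at (254,127), (311,127), (308,245) and (256,245). The jig base corner is at (123,101).

Run:
```python
from h import *
d=np.load("wc.npz"); c=(d["K"],float(d["k"]),d["R"],d["t"])
r=fit(c,[[60,28,26],[60,-28,26],[-60,-28,26],[-60,28,26]],[(254,127.5),(311,127.5),(308.5,245),(256,245)],[658,-196,1.07]); print(r[0],np.degrees(r[0][2]),r[1].round(1).tolist())
print("jig base corner",px2w(c,(123,101),8)); 
a=np.radians(79.6); print("pred",np.array([528.2,120.4])-160*np.array([np.cos(a),np.sin(a)])+65*np.array([np.sin(a),-np.cos(a)]))
```

```text
[ 662.42457216 -196.92148432    1.06929997] 61.26637549629783 [[-1.2, -1.1], [1.3, -1.1], [1.2, 2.0], [-1.2, 2.0]]
jig base corner [566.49318684 -48.19248039   8.        ]
pred [563.24908236 -48.70517977]
```

{"api": "step_arm", "payload": {"targets": [{"jaw": 0, "travel": [0.25, -0.5, -2.5], "twist": [0, 0, 0]}, {"jaw": 0, "travel": [0, 0, -4], "twist": [0, 0, 0]}, {"jaw": 0, "travel": [0, 0, -4], "twist": [0, 0, 0]}, {"jaw": 0, "travel": [0, 0, -4], "twist": [0, 0, 0]}, {"jaw": 0, "travel": [0, 0, -3], "twist": [0, 0, 0]}, {"jaw": 0, "travel": [0, 0, -2], "twist": [0, 0, 0]}, {"jaw": 0, "travel": [0, 0, -1.5], "twist": [0, 0, 0]}, {"jaw": 0, "travel": [0, 0, -0.9], "twist": [0, 0, 0]}, {"jaw": 0, "travel": [0, 0, 0], "twist": [0, 0, 0]}, {"jaw": 0, "travel": [0, 0, 0], "twist": [0, 0, 0]}]}}

```text
time_s: 3.15
tool_pos: [661.8, -196.4, 18.6]
ee_rot: [0.0, 0.86, 0.509, 0.0]
force: [0.6, -0.6, 0.5]
grip_width: 1.001
grasp_force: 0.0
```

{"api": "step_arm", "payload": {"targets": [{"jaw": 255, "travel": [0, 0, 0], "twist": [0, 0, 0]}, {"jaw": 255, "travel": [0, 0, 0], "twist": [0, 0, 0]}, {"jaw": 255, "travel": [0, 0, 0], "twist": [0, 0, 0]}, {"jaw": 255, "travel": [0, 0, 0], "twist": [0, 0, 0]}, {"jaw": 255, "travel": [0, 0, 0], "twist": [0, 0, 0]}, {"jaw": 255, "travel": [0, 0, 0], "twist": [0, 0, 0]}, {"jaw": 255, "travel": [0, 0, 0], "twist": [0, 0, 0]}, {"jaw": 255, "travel": [0, 0, 0], "twist": [0, 0, 0]}, {"jaw": 255, "travel": [0, 0, 0], "twist": [0, 0, 0]}, {"jaw": 255, "travel": [0, 0, 0], "twist": [0, 0, 0]}]}}

```text
time_s: 4.15
tool_pos: [661.2, -196.3, 18.0]
ee_rot: [0.0, 0.861, 0.509, 0.0]
force: [-1.0, 0.8, 4.4]
grip_width: 0.637
grasp_force: 30.0
```

{"api": "step_arm", "payload": {"targets": [{"jaw": 255, "travel": [0, 0, 2], "twist": [0, 0, 0]}, {"jaw": 255, "travel": [0, 0, 4], "twist": [0, 0, 0]}, {"jaw": 255, "travel": [0, 0, 4], "twist": [0, 0, 0]}, {"jaw": 255, "travel": [-2.2, 2.7, 0], "twist": [0, 0, 2.6]}, {"jaw": 255, "travel": [-2.2, 2.7, 0], "twist": [0, 0, 2.6]}, {"jaw": 255, "travel": [-2.2, 2.8, 0], "twist": [0, 0, 2.6]}, {"jaw": 255, "travel": [-2.2, 2.8, 0], "twist": [0, 0, 2.6]}, {"jaw": 255, "travel": [-2.2, 2.8, 0], "twist": [0, 0, 2.6]}, {"jaw": 255, "travel": [-2.2, 2.8, 0], "twist": [0, 0, 2.6]}, {"jaw": 255, "travel": [-2.2, 2.7, 0], "twist": [0, 0, 2.7]}]}}

```text
time_s: 5.15
tool_pos: [506.4, -2.3, 118.6]
ee_rot: [0.0, 0.768, 0.64, 0.0]
force: [0.6, 0.2, -1.7]
grip_width: 0.634
grasp_force: 30.0
```

{"api": "step_arm", "payload": {"targets": [{"jaw": 255, "travel": [0, 0, 0], "twist": [0, 0, 0]}, {"jaw": 255, "travel": [0, 0, 0], "twist": [0, 0, 0]}, {"jaw": 255, "travel": [0, 0, 0], "twist": [0, 0, 0]}, {"jaw": 255, "travel": [0, 0, 0], "twist": [0, 0, 0]}, {"jaw": 255, "travel": [0, 0, 0], "twist": [0, 0, 0]}, {"jaw": 255, "travel": [0, 0, 0], "twist": [0, 0, 0]}, {"jaw": 255, "travel": [0, 0, 0], "twist": [0, 0, 0]}, {"jaw": 255, "travel": [0, 0, 0], "twist": [0, 0, 0]}, {"jaw": 255, "travel": [0, 0, 0], "twist": [0, 0, 0]}, {"jaw": 255, "travel": [0, 0, 0], "twist": [0, 0, 0]}]}}

```text
time_s: 6.15
tool_pos: [507.2, -3.2, 117.7]
ee_rot: [-0.0, 0.769, 0.64, -0.0]
force: [-0.5, -0.1, -1.9]
grip_width: 0.639
grasp_force: 30.0
```

Run:
```python
from h import *
st(); c=cam("wrist"); np.savez("wc.npz",K=c[0],k=c[1],R=c[2],t=c[3]); im=vision.get_image("wrist"); cv2.imwrite("pics/w2.png",cv2.resize(im,None,fx=1.42,fy=1.42,interpolation=cv2.INTER_CUBIC))
```

```text
t 6.15 [507.2  -3.2 117.7] yhead -10.4 [-0. -0. -1.] F [-0.5 -0.1 -1.9] grip 0.639 30.0
```

View pics/w2.png

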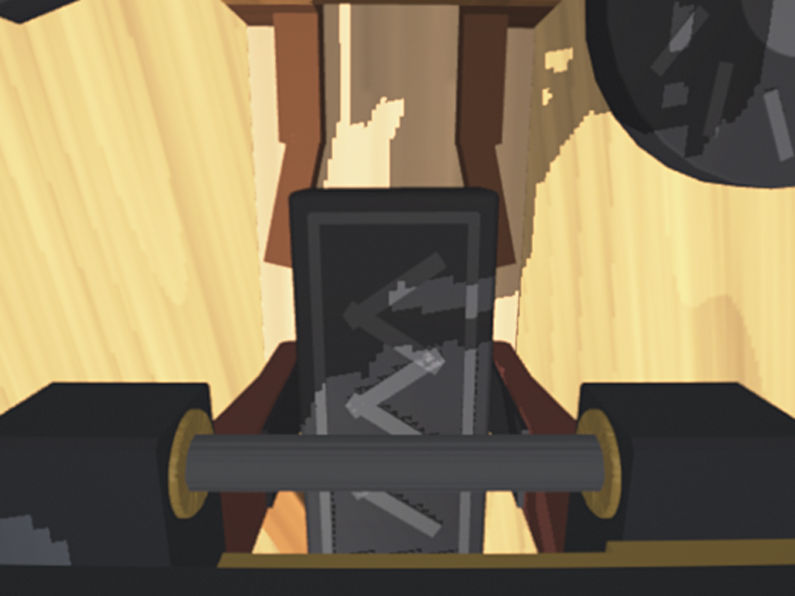

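Run:
```python
from h import *
d=np.load("wc.npz"); c=(d["K"],float(d["k"]),d["R"],d["t"])
a=np.radians(79.6); X=np.array([np.cos(a),np.sin(a)]); Y=np.array([-X[1],X[0]]); o=np.array([529.5,120.5])
f=lambda p:(np.array(p)+.5)/1.42-.5
for n,p,z in (("in L -50",(320,143),30),("in R -50",(459,145),30),("in L far",(321,15),30),("in R far",(461,15),30),("base L",(262,310),8),("base R",(519,310),8),("base L far",(250,40),8),("base R far",(534,40),8),("fence L end",(264,262),30),("fence R end",(515,263),30),("blk TL",(291,195),122),("blk TR",(498,195),122),("blk L2",(300,330),122),("blk R2",(492,330),122)):
    w=px2w(c,f(p),z)[:2]; print(n,w.round(1),"jig",round((w-o)@X,1),round((w-o)@Y,1))
s=env.state()["tool_pos"][:2]; print("tcp",(s-o)@X,(s-o)@Y)
```

```text
in L -50 [490.8  76.4] jig -50.4 30.1
in R -50 [549.2  64.7] jig -51.3 -29.5
in L far [501.9 125.5] jig -0.1 28.1
in R far [557.9 115.2] jig -0.1 -28.9
base L [441.8   3.8] jig -130.6 65.2
base R [569.5 -19.7] jig -130.7 -64.6
base L far [466.5 127.3] jig -4.6 63.2
base R far [592.2 104.1] jig -4.8 -64.6
fence L end [454.8  30.5] jig -102.0 57.2
fence R end [566.3   9.4] jig -102.6 -56.2
blk TL [491.9  58.9] jig -67.4 25.8
blk TR [546.2  48.8] jig -67.5 -29.4
blk L2 [485.9  21.7] jig -105.1 25.1
blk R2 [539.5  11.8] jig -105.2 -29.4
tcp -125.70038881376723 -0.36570731222680664
```

Measured in the wrist view, the jig agrees to within about 1 mm, and the block's leading end is at about −67. I'll lower it and release.

{"api": "step_arm", "payload": {"targets": [{"jaw": 255, "travel": [-0.1, 0, -2], "twist": [0, 0, 0]}, {"jaw": 255, "travel": [0, 0, -2], "twist": [0, 0, 0]}, {"jaw": 255, "travel": [0, 0, -2], "twist": [0, 0, 0]}, {"jaw": 255, "travel": [0, 0, -1.5], "twist": [0, 0, 0]}, {"jaw": 255, "travel": [0, 0, -0.7], "twist": [0, 0, 0]}, {"jaw": 255, "travel": [0, 0, -0.5], "twist": [0, 0, 0]}, {"jaw": 255, "travel": [0, 0, -0.4], "twist": [0, 0, 0]}, {"jaw": 255, "travel": [0, 0, 0], "twist": [0, 0, 0]}, {"jaw": 255, "travel": [0, 0, 0], "twist": [0, 0, 0]}, {"jaw": 255, "travel": [0, 0, 0], "twist": [0, 0, 0]}]}}

```text
time_s: 7.2
tool_pos: [506.6, -3.3, 27.2]
ee_rot: [0.0, 0.769, 0.64, 0.0]
force: [0.8, -0.4, -2.3]
grip_width: 0.631
grasp_force: 30.0
```

{"api": "step_arm", "payload": {"targets": [{"jaw": 0, "travel": [0, 0, 0], "twist": [0, 0, 0]}, {"jaw": 0, "travel": [0, 0, 0], "twist": [0, 0, 0]}, {"jaw": 0, "travel": [0, 0, 0], "twist": [0, 0, 0]}, {"jaw": 0, "travel": [0, 0, 0], "twist": [0, 0, 0]}, {"jaw": 0, "travel": [0, 0, 0], "twist": [0, 0, 0]}, {"jaw": 0, "travel": [0, 0, 0], "twist": [0, 0, 0]}, {"jaw": 0, "travel": [0, 0, 0], "twist": [0, 0, 0]}, {"jaw": 0, "travel": [0, 0, 0], "twist": [0, 0, 0]}, {"jaw": 0, "travel": [0, 0, 0], "twist": [0, 0, 0]}, {"jaw": 0, "travel": [0, 0, 0], "twist": [0, 0, 0]}]}}

```text
time_s: 8.2
tool_pos: [506.2, -3.2, 26.7]
ee_rot: [0.0, 0.769, 0.64, 0.0]
force: [-0.3, -0.3, 0.6]
grip_width: 1.001
grasp_force: 0.0
```

{"api": "step_arm", "payload": {"targets": [{"jaw": 0, "travel": [0, 0, 3], "twist": [0, 0, 0]}, {"jaw": 0, "travel": [0, 0, 4], "twist": [0, 0, 0]}, {"jaw": 0, "travel": [0, 0, 4], "twist": [0, 0, 0]}, {"jaw": 0, "travel": [0, 0, 4], "twist": [0, 0, 0]}, {"jaw": 0, "travel": [-0.7, -3.6, 1], "twist": [0, 0, 4.8]}, {"jaw": 0, "travel": [-0.7, -3.6, 1], "twist": [0, 0, 4.8]}, {"jaw": 0, "travel": [-0.7, -3.6, 1], "twist": [0, 0, 4.8]}, {"jaw": 0, "travel": [-0.7, -3.6, 0], "twist": [0, 0, 4.8]}, {"jaw": 0, "travel": [-0.7, -3.6, 0], "twist": [0, 0, 4.8]}, {"jaw": 0, "travel": [-0.7, -3.6, 0], "twist": [0, 0, 5]}]}}

```text
time_s: 9.2
tool_pos: [463.7, -220.6, 206.9]
ee_rot: [0.0, 0.582, 0.813, 0.0]
force: [0.9, -1.0, -0.4]
grip_width: 1.001
grasp_force: 0.0
```

{"api": "step_arm", "payload": {"targets": [{"jaw": 0, "travel": [0, 0, 0], "twist": [0, 0, 0]}, {"jaw": 0, "travel": [0, 0, 0], "twist": [0, 0, 0]}, {"jaw": 0, "travel": [0, 0, 0], "twist": [0, 0, 0]}, {"jaw": 0, "travel": [0, 0, 0], "twist": [0, 0, 0]}, {"jaw": 0, "travel": [0, 0, 0], "twist": [0, 0, 0]}, {"jaw": 0, "travel": [0, 0, 0], "twist": [0, 0, 0]}, {"jaw": 0, "travel": [0, 0, 0], "twist": [0, 0, 0]}, {"jaw": 0, "travel": [0, 0, 0], "twist": [0, 0, 0]}, {"jaw": 0, "travel": [0, 0, 0], "twist": [0, 0, 0]}, {"jaw": 0, "travel": [0, 0, 0], "twist": [0, 0, 0]}]}}

```text
time_s: 10.2
tool_pos: [464.2, -219.2, 206.7]
ee_rot: [-0.0, 0.584, 0.812, -0.0]
force: [0.9, -0.8, 0.5]
grip_width: 1.001
grasp_force: 0.0
```

Run:
```python
from h import *
st(); c=cam("wrist"); np.savez("wc.npz",K=c[0],k=c[1],R=c[2],t=c[3]); im=vision.get_image("wrist"); cv2.imwrite("pics/w3.png",im)
im=vision.get_image("top"); cv2.imwrite("pics/top1.png",im)
```

```text
t 10.2 [ 464.2 -219.2  206.7] yhead 18.6 [-0.  0. -1.] F [ 0.9 -0.8  0.5] grip 1.001 0.0
```

View pics/w3.png

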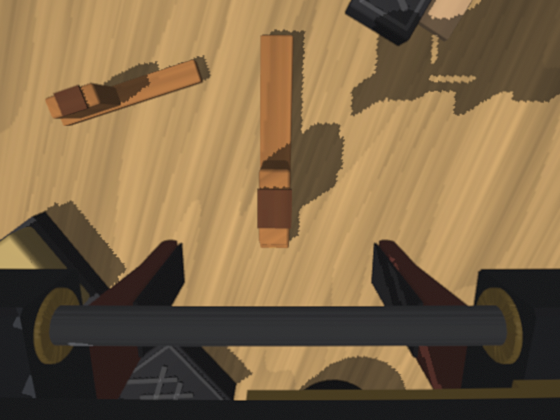

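Wrist view: the stick lies upright with its tip edge at (261–292,35). The handle cap is at (258–292,188–228).

Run:
```python
from h import *
d=np.load("wc.npz"); c=(d["K"],float(d["k"]),d["R"],d["t"])
P=lambda p,z:px2w(c,p,z)[:2]
tl,tr,bl,br=P((261,35.5),18),P((292.5,35.5),18),P((260,155),18),P((292,155),18)
print("tip",(tl+tr)/2,"w",np.linalg.norm(tl-tr)); m=(tl+tr)/2-(bl+br)/2; h=np.degrees(np.arctan2(m[1],m[0])); print("heading",h)
u=m/np.linalg.norm(m); print("grip pt",(tl+tr)/2-135*u, "from tip")
for z in (80,83):
  C=[P(p,z) for p in ((258,188),(292,188),(292,228),(258,228))]; print("cap",z,np.mean(C,0),[np.linalg.norm(C[0]-C[1]),np.linalg.norm(C[1]-C[2])])
t=cam("top"); im=cv2.imread("pics/top1.png"); cv2.imwrite("pics/crop2.png",cv2.resize(im[140:240,165:305],None,fx=5,fy=5,interpolation=cv2.INTER_CUBIC))
```

```text
tip [422.75073044 -94.69137928] w 26.37452762016826
heading 108.11906974802802
grip pt [ 464.73475473 -222.99703662] from tip
cap 80 [ 464.08000023 -221.8480533 ] [np.float64(25.450062849745375), np.float64(31.255276768558897)]
cap 83 [ 463.86604929 -221.13858163] [np.float64(25.171650159330824), np.float64(30.91335754634875)]
```

View pics/crop2.png

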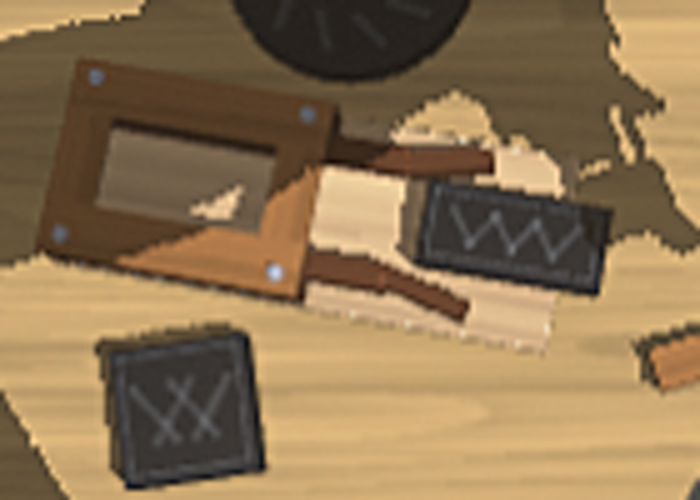

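Top crop: the block lies straight in the mouth. Now I'll grasp the stick.

{"api": "step_arm", "payload": {"targets": [{"jaw": 0, "travel": [0, -0.3, -2], "twist": [0, 0, -0.3]}, {"jaw": 0, "travel": [0, 0, -3], "twist": [0, 0, 0]}, {"jaw": 0, "travel": [0, 0, -3], "twist": [0, 0, 0]}, {"jaw": 0, "travel": [0, 0, -3], "twist": [0, 0, 0]}, {"jaw": 0, "travel": [0, 0, -2], "twist": [0, 0, 0]}, {"jaw": 0, "travel": [0, 0, -1.5], "twist": [0, 0, 0]}, {"jaw": 0, "travel": [0, 0, -0.7], "twist": [0, 0, 0]}, {"jaw": 0, "travel": [0, 0, 0], "twist": [0, 0, 0]}, {"jaw": 0, "travel": [0, 0, 0], "twist": [0, 0, 0]}, {"jaw": 0, "travel": [0, 0, 0], "twist": [0, 0, 0]}]}}

```text
time_s: 11.3
tool_pos: [464.8, -222.5, 55.5]
ee_rot: [0.001, 0.586, 0.81, 0.0]
force: [-0.2, -0.4, -0.4]
grip_width: 0.999
grasp_force: 0.0
```

{"api": "step_arm", "payload": {"targets": [{"jaw": 255, "travel": [0, 0, 0], "twist": [0, 0, 0]}, {"jaw": 255, "travel": [0, 0, 0], "twist": [0, 0, 0]}, {"jaw": 255, "travel": [0, 0, 0], "twist": [0, 0, 0]}, {"jaw": 255, "travel": [0, 0, 0], "twist": [0, 0, 0]}, {"jaw": 255, "travel": [0, 0, 0], "twist": [0, 0, 0]}, {"jaw": 255, "travel": [0, 0, 0], "twist": [0, 0, 0]}, {"jaw": 255, "travel": [0, 0, 0], "twist": [0, 0, 0]}, {"jaw": 255, "travel": [0, 0, 0], "twist": [0, 0, 0]}, {"jaw": 255, "travel": [0, 0, 0], "twist": [0, 0, 0]}, {"jaw": 255, "travel": [0, 0, 0], "twist": [0, 0, 0]}]}}

```text
time_s: 12.3
tool_pos: [464.1, -222.2, 54.6]
ee_rot: [-0.0, 0.586, 0.81, -0.0]
force: [-0.8, 0.2, -0.1]
grip_width: 0.272
grasp_force: 30.0
```

{"api": "step_arm", "payload": {"targets": [{"jaw": 255, "travel": [0, 0, 1.5], "twist": [0, 0, 0]}, {"jaw": 255, "travel": [0, 0, 1.5], "twist": [0, 0, 0]}, {"jaw": 255, "travel": [0, 0, 0], "twist": [0, 0, -5.7]}, {"jaw": 255, "travel": [0, 0, 0], "twist": [0, 0, -5.7]}, {"jaw": 255, "travel": [0, 0, 0], "twist": [0, 0, -5.7]}, {"jaw": 255, "travel": [0, 0, 0], "twist": [0, 0, -5.7]}, {"jaw": 255, "travel": [0, 0, 0], "twist": [0, 0, -5.8]}, {"jaw": 255, "travel": [0.5, 1.3, 0], "twist": [0, 0, 0]}, {"jaw": 255, "travel": [0, 0, -1], "twist": [0, 0, 0]}, {"jaw": 255, "travel": [0, 0, -1], "twist": [0, 0, 0]}]}}

```text
time_s: 13.3
tool_pos: [469.4, -208.7, 64.1]
ee_rot: [0.0, 0.767, 0.642, 0.0]
force: [-0.6, -0.3, -1.6]
grip_width: 0.273
grasp_force: 30.0
```

Run:
```python
from h import *
im=vision.get_image("top"); cv2.imwrite("pics/crop3.png",cv2.resize(im[140:260,190:350],None,fx=5,fy=5,interpolation=cv2.INTER_CUBIC)); st()
```

```text
t 13.35 [ 468.3 -208.4   62.5] yhead -10.2 [-0.002  0.001 -1.   ] F [-0.7  1.2 -2.7] grip 0.272 30.0
```

View pics/crop3.png

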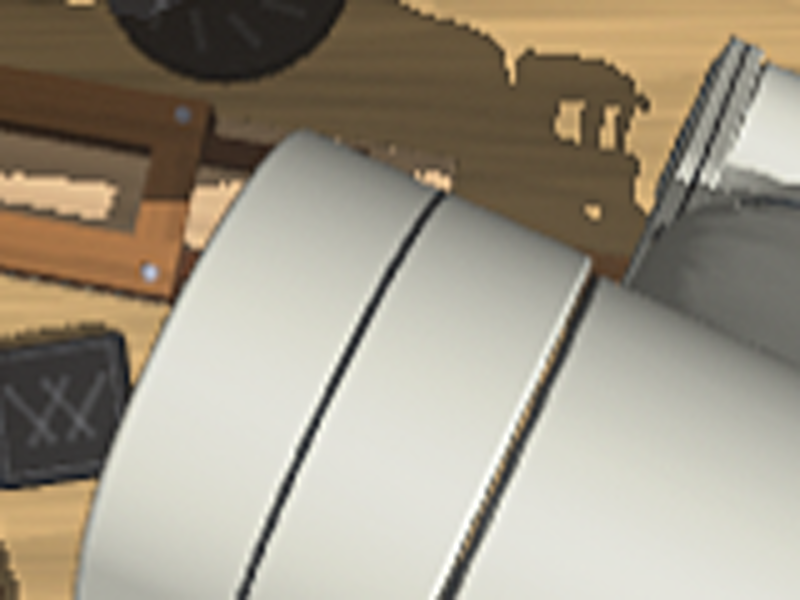

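The arm hides the stick in that view, so I'll go by force. First I'll raise the stick 2 mm so it clears the base edge.

{"api": "step_arm", "payload": {"targets": [{"jaw": 255, "travel": [0, 0, 0.2], "twist": [0, 0, 0]}, {"jaw": 255, "travel": [0, 0, 0], "twist": [0, 0, 0]}, {"jaw": 255, "travel": [0.18, 0.98, 0], "twist": [0, 0, 0]}, {"jaw": 255, "travel": [0.18, 0.98, 0], "twist": [0, 0, 0]}, {"jaw": 255, "travel": [0.18, 0.98, 0], "twist": [0, 0, 0]}, {"jaw": 255, "travel": [0.18, 0.98, 0], "twist": [0, 0, 0]}, {"jaw": 255, "travel": [0.18, 0.98, 0], "twist": [0, 0, 0]}, {"jaw": 255, "travel": [0.18, 0.98, 0], "twist": [0, 0, 0]}, {"jaw": 255, "travel": [0.18, 0.98, 0], "twist": [0, 0, 0]}, {"jaw": 255, "travel": [0.18, 0.98, 0], "twist": [0, 0, 0]}]}}

```text
time_s: 14.35
tool_pos: [483.7, -129.9, 66.7]
ee_rot: [0.0, 0.768, 0.641, -0.0]
force: [-0.6, -1.0, -0.4]
grip_width: 0.275
grasp_force: 30.0
```

Run:
```python
from h import *
st(); cv2.imwrite("pics/w4.png",vision.get_image("wrist"))
```

```text
t 14.35 [ 483.7 -129.9   66.7] yhead -10.3 [ 0. -0. -1.] F [-0.6 -1.  -0.4] grip 0.275 30.0
```

View pics/w4.png

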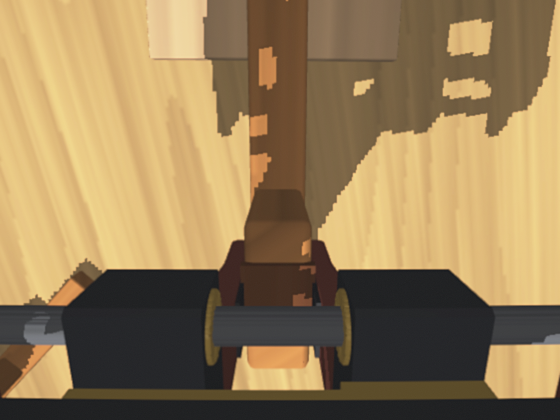

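The stick is centred over the jig base and moving freely, so I'll keep pushing.

{"api": "step_arm", "payload": {"targets": [{"jaw": 255, "travel": [0.22, 1.18, 0], "twist": [0, 0, 0]}, {"jaw": 255, "travel": [0.22, 1.18, 0], "twist": [0, 0, 0]}, {"jaw": 255, "travel": [0.22, 1.18, 0], "twist": [0, 0, 0]}, {"jaw": 255, "travel": [0.22, 1.18, 0], "twist": [0, 0, 0]}, {"jaw": 255, "travel": [0.22, 1.18, 0], "twist": [0, 0, 0]}, {"jaw": 255, "travel": [0.22, 1.18, 0], "twist": [0, 0, 0]}, {"jaw": 255, "travel": [0.22, 1.18, 0], "twist": [0, 0, 0]}, {"jaw": 255, "travel": [0.22, 1.18, 0], "twist": [0, 0, 0]}, {"jaw": 255, "travel": [0.22, 1.18, 0], "twist": [0, 0, 0]}, {"jaw": 255, "travel": [0.22, 1.18, 0], "twist": [0, 0, 0]}]}}

```text
time_s: 15.4
tool_pos: [505.7, -11.8, 66.7]
ee_rot: [-0.0, 0.768, 0.641, -0.0]
force: [-1.1, -0.4, -1.4]
grip_width: 0.272
grasp_force: 30.0
```

{"api": "step_arm", "payload": {"targets": [{"jaw": 255, "travel": [0.04, 0.3, 0], "twist": [0, 0, 0]}, {"jaw": 255, "travel": [0.05, 0.3, 0], "twist": [0, 0, 0]}, {"jaw": 255, "travel": [0.05, 0.3, 0], "twist": [0, 0, 0]}, {"jaw": 255, "travel": [0.05, 0.3, 0], "twist": [0, 0, 0]}, {"jaw": 255, "travel": [0.05, 0.3, 0], "twist": [0, 0, 0]}, {"jaw": 255, "travel": [0.05, 0.3, 0], "twist": [0, 0, 0]}, {"jaw": 255, "travel": [0.05, 0.2, 0], "twist": [0, 0, 0]}, {"jaw": 255, "travel": [0.04, 0.2, 0], "twist": [0, 0, 0]}, {"jaw": 255, "travel": [0.04, 0.2, 0], "twist": [0, 0, 0]}, {"jaw": 255, "travel": [0.04, 0.2, 0], "twist": [0, 0, 0]}]}}

```text
time_s: 16.4
tool_pos: [510.2, 13.3, 66.7]
ee_rot: [0.0, 0.768, 0.64, -0.0]
force: [0.1, -0.5, -0.1]
grip_width: 0.272
grasp_force: 30.0
```

```bash
cat >> h.py <<'E'
def jg():
    s=env.state()["tool_pos"]; a=np.radians(79.6); d=np.array(s[:2])-[529.5,120.5]; print("jig tip x",(d@[np.cos(a),np.sin(a)]+135).round(1),"y",(d@[-np.sin(a),np.cos(a)]).round(1))
E
python3 -c "
from h import *
st();jg()"
```

```text
t 16.4 [510.2  13.3  66.7] yhead -10.3 [-0. -0. -1.] F [ 0.1 -0.5 -0.1] grip 0.272 30.0
jig tip x 26.1 y -0.4
```

Not at the stop yet. I'll go on in 1 mm steps.

{"api": "step_arm", "payload": {"targets": [{"jaw": 255, "travel": [0.02, 0.1, 0], "twist": [0, 0, 0]}, {"jaw": 255, "travel": [0.02, 0.1, 0], "twist": [0, 0, 0]}, {"jaw": 255, "travel": [0.02, 0.1, 0], "twist": [0, 0, 0]}, {"jaw": 255, "travel": [0.02, 0.1, 0], "twist": [0, 0, 0]}, {"jaw": 255, "travel": [0, 0, 0], "twist": [0, 0, 0]}, {"jaw": 255, "travel": [0, 0, 0], "twist": [0, 0, 0]}, {"jaw": 255, "travel": [0, 0, 0], "twist": [0, 0, 0]}, {"jaw": 255, "travel": [0, 0, 0], "twist": [0, 0, 0]}, {"jaw": 255, "travel": [0, 0, 0], "twist": [0, 0, 0]}, {"jaw": 255, "travel": [0, 0, 0], "twist": [0, 0, 0]}]}}

```text
time_s: 17.4
tool_pos: [510.9, 16.8, 66.7]
ee_rot: [0.0, 0.768, 0.64, -0.0]
force: [-1.0, -4.9, 1.3]
grip_width: 0.27
grasp_force: 30.0
```

{"api": "step_arm", "payload": {"targets": [{"jaw": 255, "travel": [0.02, 0.1, 0], "twist": [0, 0, 0]}, {"jaw": 255, "travel": [0.02, 0.1, 0], "twist": [0, 0, 0]}, {"jaw": 255, "travel": [0, 0, 0], "twist": [0, 0, 0]}, {"jaw": 255, "travel": [0, 0, 0], "twist": [0, 0, 0]}, {"jaw": 255, "travel": [0, 0, 0], "twist": [0, 0, 0]}, {"jaw": 255, "travel": [0, 0, 0], "twist": [0, 0, 0]}, {"jaw": 255, "travel": [0, 0, 0], "twist": [0, 0, 0]}, {"jaw": 255, "travel": [0, 0, 0], "twist": [0, 0, 0]}, {"jaw": 255, "travel": [0, 0, 0], "twist": [0, 0, 0]}, {"jaw": 255, "travel": [0, 0, 0], "twist": [0, 0, 0]}]}}

```text
time_s: 18.4
tool_pos: [510.8, 17.1, 67.0]
ee_rot: [0.001, 0.768, 0.641, -0.001]
force: [-3.4, -17.4, 7.1]
grip_width: 0.278
grasp_force: 30.0
```

```bash
python3 -c "
from h import *
st();jg()"
```

```text
t 18.4 [510.8  17.1  67. ] yhead -10.3 [-0.001 -0.003 -1.   ] F [ -3.4 -17.4   7.1] grip 0.278 30.0
jig tip x 29.9 y -0.3
```

Force rose to 17 N with the tip at jig x ≈ 30, so the block is home. Now I'll retreat and put the stick down.

{"api": "step_arm", "payload": {"targets": [{"jaw": 255, "travel": [-0.18, -0.98, 0], "twist": [0, 0, 0]}, {"jaw": 255, "travel": [-0.36, -1.97, 0], "twist": [0, 0, 0]}, {"jaw": 255, "travel": [-0.36, -1.97, 0], "twist": [0, 0, 0]}, {"jaw": 255, "travel": [-0.5, -2.7, 0.3], "twist": [0, 0, 0]}, {"jaw": 255, "travel": [-0.54, -2.95, 0.3], "twist": [0, 0, 0]}, {"jaw": 255, "travel": [-0.54, -2.95, 0], "twist": [0, 0, 0]}, {"jaw": 255, "travel": [-0.54, -2.95, 0], "twist": [0, 0, 0]}, {"jaw": 255, "travel": [-0.54, -2.95, 0], "twist": [0, 0, 0]}, {"jaw": 255, "travel": [-0.54, -2.95, 0], "twist": [0, 0, 0]}, {"jaw": 255, "travel": [-0.3, -1.8, 0], "twist": [0, 0, 0]}]}}

```text
time_s: 19.4
tool_pos: [467.2, -224.3, 72.7]
ee_rot: [0.0, 0.768, 0.64, 0.0]
force: [0.0, 0.0, -0.8]
grip_width: 0.269
grasp_force: 30.0
```

{"api": "step_arm", "payload": {"targets": [{"jaw": 255, "travel": [0, 0, 0], "twist": [0, 0, 0]}, {"jaw": 255, "travel": [0, 0, -0.5], "twist": [0, 0, 0]}, {"jaw": 255, "travel": [0, 0, -0.5], "twist": [0, 0, 0]}, {"jaw": 255, "travel": [0, 0, -0.4], "twist": [0, 0, 0]}, {"jaw": 255, "travel": [0, 0, 0], "twist": [0, 0, 0]}, {"jaw": 255, "travel": [0, 0, 0], "twist": [0, 0, 0]}, {"jaw": 255, "travel": [0, 0, 0], "twist": [0, 0, 0]}, {"jaw": 255, "travel": [0, 0, 0], "twist": [0, 0, 0]}, {"jaw": 255, "travel": [0, 0, 0], "twist": [0, 0, 0]}, {"jaw": 255, "travel": [0, 0, 0], "twist": [0, 0, 0]}]}}

```text
time_s: 20.4
tool_pos: [467.4, -222.6, 58.8]
ee_rot: [0.0, 0.768, 0.64, 0.0]
force: [0.0, 0.4, -0.3]
grip_width: 0.27
grasp_force: 30.0
```

```bash
python3 -c "
from h import *
st();jg()"
```

```text
t 20.4 [ 467.4 -222.6   58.8] yhead -10.3 [ 0. -0. -1.] F [ 0.   0.4 -0.3] grip 0.27 30.0
jig tip x -213.7 y -0.9
```

{"api": "step_arm", "payload": {"targets": [{"jaw": 255, "travel": [0, 0, -0.2], "twist": [0, 0, 0]}, {"jaw": 255, "travel": [0, 0, -0.15], "twist": [0, 0, 0]}, {"jaw": 255, "travel": [0, 0, 0], "twist": [0, 0, 0]}, {"jaw": 255, "travel": [0, 0, 0], "twist": [0, 0, 0]}, {"jaw": 255, "travel": [0, 0, 0], "twist": [0, 0, 0]}, {"jaw": 0, "travel": [0, 0, 0], "twist": [0, 0, 0]}, {"jaw": 0, "travel": [0, 0, 0], "twist": [0, 0, 0]}, {"jaw": 0, "travel": [0, 0, 0], "twist": [0, 0, 0]}, {"jaw": 0, "travel": [0, 0, 0], "twist": [0, 0, 0]}, {"jaw": 0, "travel": [0, 0, 0], "twist": [0, 0, 0]}]}}

```text
time_s: 21.4
tool_pos: [467.4, -222.6, 55.2]
ee_rot: [0.0, 0.768, 0.64, 0.0]
force: [-0.1, -0.4, -0.1]
grip_width: 0.685
grasp_force: 0.0
```

{"api": "step_arm", "payload": {"targets": [{"jaw": 0, "travel": [0, 0, 0], "twist": [0, 0, 0]}, {"jaw": 0, "travel": [0, 0, 3], "twist": [0, 0, 0]}, {"jaw": 0, "travel": [0, 0, 4], "twist": [0, 0, 0]}, {"jaw": 0, "travel": [0, 0, 4], "twist": [0, 0, 0]}, {"jaw": 0, "travel": [0, 0, 4], "twist": [0, 0, 0]}, {"jaw": 0, "travel": [0, -3, 2], "twist": [0, 0, 0]}, {"jaw": 0, "travel": [0, -3, 0], "twist": [0, 0, 0]}, {"jaw": 0, "travel": [0, -3, 0], "twist": [0, 0, 0]}, {"jaw": 0, "travel": [0, -3, 0], "twist": [0, 0, 0]}, {"jaw": 0, "travel": [0, 0, 0], "twist": [0, 0, 0]}]}}

```text
time_s: 22.4
tool_pos: [467.5, -345.5, 225.3]
ee_rot: [0.001, 0.769, 0.64, -0.0]
force: [0.6, -0.2, 0.0]
grip_width: 1.0
grasp_force: 0.0
```

Run:
```python
from h import *
st(); im=vision.get_image("top"); cv2.imwrite("pics/crop4.png",cv2.resize(im[100:280,165:365],None,fx=3.3,fy=3.3,interpolation=cv2.INTER_CUBIC))
```

```text
t 22.4 [ 467.5 -345.5  225.3] yhead -10.5 [ 0.001 -0.001 -1.   ] F [ 0.6 -0.2  0. ] grip 1.0 0.0
```

View pics/crop4.png

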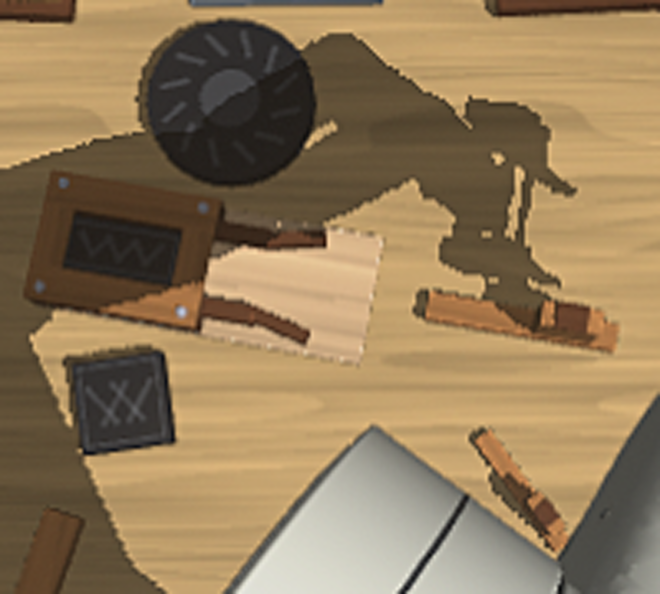

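The block fills the window, and the stick stands on the table at (515,320), clear of the jig. The square and round blocks in this crop haven't moved.

```bash
python3 -c "
from h import *
print(env.close_job())"
```

```text
the job is handed in; nothing more can be done
None
```

I fed the block home against the end stop with the push stick, put the stick down on the table clear of the jig, and handed the job in at about 22.5 s; no verdict was returned.

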